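# Load the analyser's reagent drawer

## Task

The delivery carton on the bench holds three or four reagent packs. Lift each one out past the dividers and load it into a free lane of the analyser's open reagent drawer: set it down upright in the lane in front of the steel keeper, then slide it in fully home, so that its foot lifts the keeper and the keeper drops down again behind the foot. When every pack is locked in, push the drawer fully shut; leave the beaker, the bottle and the rest of the bench as they are.

Things in the scene. Friction and masses are not known exactly. Their poses are not given: they have to be found in the camera images.
- pack_1 (a point): Reagent pack: white plastic block 100 long (x) x 36 wide (y) x 96 high (z), two grey caps 24 across and 10 high on top at x +-29; 0.14 to 0.28 kg. Point: centre of the block, 48 above its underside. A foot 26 long (x +-13) and 12 high juts 11 from the bottom of both sides (58 over both). Same either way round. Grip the flat sides 65 to 95 above the underside. Starts in a carton cell, leaning with it.
- pack_2 (a point): Reagent pack: white plastic block 100 long (x) x 36 wide (y) x 96 high (z), two grey caps 24 across and 10 high on top at x +-29; 0.14 to 0.28 kg. Point: centre of the block, 48 above its underside. A foot 26 long (x +-13) and 12 high juts 11 from the bottom of both sides (58 over both). Same either way round. Grip the flat sides 65 to 95 above the underside. Starts in a carton cell, leaning with it.
- pack_3 (a point): Reagent pack: white plastic block 100 long (x) x 36 wide (y) x 96 high (z), two grey caps 24 across and 10 high on top at x +-29; 0.14 to 0.28 kg. Point: centre of the block, 48 above its underside. A foot 26 long (x +-13) and 12 high juts 11 from the bottom of both sides (58 over both). Same either way round. Grip the flat sides 65 to 95 above the underside. Starts in a carton cell, leaning with it.
- pack_4 (a point): Reagent pack: white plastic block 100 long (x) x 36 wide (y) x 96 high (z), two grey caps 24 across and 10 high on top at x +-29; 0.14 to 0.28 kg. Point: centre of the block, 48 above its underside. A foot 26 long (x +-13) and 12 high juts 11 from the bottom of both sides (58 over both). Same either way round. Grip the flat sides 65 to 95 above the underside. Starts in a carton cell, leaning with it.
- lane_1 (a point): Lane 1 of the drawer (1 leftmost, 4 rightmost, 67 apart), moves with it; x points along the lane into the machine, z up. Point: where a pack's point is when the pack is fully home (2 from the back stop). Lane floor is 48 below, 64 wide between walls 11 high. In front of the keeper a pack fits down with its point at x = -70 to -56 here (front panel before, keeper nose after).
- keeper_1 (a joint): Steel gravity catch at the left (+y) side of lane 1, rad: 0 down at rest, + raised; it falls by itself, 35 g. Its nose has its back face at x = -15, y +26 from the lane point, 4 to 20 above the floor, its sloped underside runs 26 towards the robot. A foot pushed along +x lifts it to 0.15; it drops once the pack is home. Its arm lies over a home pack's foot.
- lane_2 (a point): Lane 2 of the drawer (1 leftmost, 4 rightmost, 67 apart), moves with it; x points along the lane into the machine, z up. Point: where a pack's point is when the pack is fully home (2 from the back stop). Lane floor is 48 below, 64 wide between walls 11 high. In front of the keeper a pack fits down with its point at x = -70 to -56 here (front panel before, keeper nose after).
- keeper_2 (a joint): Steel gravity catch at the left (+y) side of lane 2, rad: 0 down at rest, + raised; it falls by itself, 35 g. Its nose has its back face at x = -15, y +26 from the lane point, 4 to 20 above the floor, its sloped underside runs 26 towards the robot. A foot pushed along +x lifts it to 0.15; it drops once the pack is home. Its arm lies over a home pack's foot.
- lane_3 (a point): Lane 3 of the drawer (1 leftmost, 4 rightmost, 67 apart), moves with it; x points along the lane into the machine, z up. Point: where a pack's point is when the pack is fully home (2 from the back stop). Lane floor is 48 below, 64 wide between walls 11 high. In front of the keeper a pack fits down with its point at x = -70 to -56 here (front panel before, keeper nose after).
- keeper_3 (a joint): Steel gravity catch at the left (+y) side of lane 3, rad: 0 down at rest, + raised; it falls by itself, 35 g. Its nose has its back face at x = -15, y +26 from the lane point, 4 to 20 above the floor, its sloped underside runs 26 towards the robot. A foot pushed along +x lifts it to 0.15; it drops once the pack is home. Its arm lies over a home pack's foot.
- lane_4 (a point): Lane 4 of the drawer (1 leftmost, 4 rightmost, 67 apart), moves with it; x points along the lane into the machine, z up. Point: where a pack's point is when the pack is fully home (2 from the back stop). Lane floor is 48 below, 64 wide between walls 11 high. In front of the keeper a pack fits down with its point at x = -70 to -56 here (front panel before, keeper nose after).
- keeper_4 (a joint): Steel gravity catch at the left (+y) side of lane 4, rad: 0 down at rest, + raised; it falls by itself, 35 g. Its nose has its back face at x = -15, y +26 from the lane point, 4 to 20 above the floor, its sloped underside runs 26 towards the robot. A foot pushed along +x lifts it to 0.15; it drops once the pack is home. Its arm lies over a home pack's foot.
- drawer_handle (a point): Middle of the drawer's bar handle: bar 110 long along y, 11 thick, 34 above the desk, 35 in front (-x) of the white front panel (286 wide, top 52 above the desk). x points into the machine.
- drawer (a joint): Reagent drawer, m: 0 fully open towards the robot, 0.165 shut; it starts open. Slides with 9 N of friction and stays where it is left. The white housing behind has its roof 138 above the desk, a console at the back of the roof to 190; its front is 230 less the joint value (in mm) beyond the handle bar.
- carton: Open delivery carton, fixed on a stand, leaning 0.40 rad back-end-up so that its mouth faces the robot (its -x). 276 wide (y), 116 long, four cells side by side 64 wide, dividers and ends 56 to 58 high over the cell floor, front 46, back 84. Packs in neighbouring cells leave 32 between their sides, in neighbouring lanes 31. Origin on the desk under its middle.
- beaker: White plastic beaker, 66 across, 73 high; origin at its foot. Not part of the job.
- squeeze_bottle: White round bottle, 37 across, 118 high; origin at its foot. Not part of the job.

How it is judged:
On the way:
1. every pack stands fully home in a lane with that lane's keeper dropped behind it (((distance between pack_1 and lane_1 below 0.009 m and angle between the z axis of pack_1 and the z axis of lane_1, either way round below 0.08 rad and value of joint keeper_1 below 0.05 rad) or (distance between pack_1 and lane_2 below 0.009 m and angle between the z axis of pack_1 and the z axis of lane_2, either way round below 0.08 rad and value of joint keeper_2 below 0.05 rad) or (distance between pack_1 and lane_3 below 0.009 m and angle between the z axis of pack_1 and the z axis of lane_3, either way round below 0.08 rad and value of joint keeper_3 below 0.05 rad) or (distance between pack_1 and lane_4 below 0.009 m and angle between the z axis of pack_1 and the z axis of lane_4, either way round below 0.08 rad and value of joint keeper_4 below 0.05 rad)) and ((distance between pack_2 and lane_1 below 0.009 m and angle between the z axis of pack_2 and the z axis of lane_1, either way round below 0.08 rad and value of joint keeper_1 below 0.05 rad) or (distance between pack_2 and lane_2 below 0.009 m and angle between the z axis of pack_2 and the z axis of lane_2, either way round below 0.08 rad and value of joint keeper_2 below 0.05 rad) or (distance between pack_2 and lane_3 below 0.009 m and angle between the z axis of pack_2 and the z axis of lane_3, either way round below 0.08 rad and value of joint keeper_3 below 0.05 rad) or (distance between pack_2 and lane_4 below 0.009 m and angle between the z axis of pack_2 and the z axis of lane_4, either way round below 0.08 rad and value of joint keeper_4 below 0.05 rad)) and ((distance between pack_3 and lane_1 below 0.009 m and angle between the z axis of pack_3 and the z axis of lane_1, either way round below 0.08 rad and value of joint keeper_1 below 0.05 rad) or (distance between pack_3 and lane_2 below 0.009 m and angle between the z axis of pack_3 and the z axis of lane_2, either way round below 0.08 rad and value of joint keeper_2 below 0.05 rad) or (distance between pack_3 and lane_3 below 0.009 m and angle between the z axis of pack_3 and the z axis of lane_3, either way round below 0.08 rad and value of joint keeper_3 below 0.05 rad) or (distance between pack_3 and lane_4 below 0.009 m and angle between the z axis of pack_3 and the z axis of lane_4, either way round below 0.08 rad and value of joint keeper_4 below 0.05 rad)) and ((distance between pack_4 and lane_1 below 0.009 m and angle between the z axis of pack_4 and the z axis of lane_1, either way round below 0.08 rad and value of joint keeper_1 below 0.05 rad) or (distance between pack_4 and lane_2 below 0.009 m and angle between the z axis of pack_4 and the z axis of lane_2, either way round below 0.08 rad and value of joint keeper_2 below 0.05 rad) or (distance between pack_4 and lane_3 below 0.009 m and angle between the z axis of pack_4 and the z axis of lane_3, either way round below 0.08 rad and value of joint keeper_3 below 0.05 rad) or (distance between pack_4 and lane_4 below 0.009 m and angle between the z axis of pack_4 and the z axis of lane_4, either way round below 0.08 rad and value of joint keeper_4 below 0.05 rad))), for 0.2 s.
At the end, for the whole second after the job is handed in: Every pack stands upright and home in a lane of the drawer (its point within 9 mm of the lane point, axes within 0.08 rad), that lane's keeper is down (below 0.05 rad), and the drawer is shut (within 8 mm) (all of step 1 and value of joint drawer above 0.157 m); the robot touches nothing.
It fails at once if the beaker is shoved aside by more than 5 cm (distance of beaker from where it was at the start of the episode above 0.05 m).
It fails at once if the squeeze bottle is shoved aside by more than 5 cm (distance of squeeze_bottle from where it was at the start of the episode above 0.05 m).
Of reagent_1, reagent_2, reagent_3, reagent_4 only 3 to 4 are there at a start; the rules pass over those that are not, and their reading is None.
At some moment in a run one of reagent_1, reagent_2, reagent_3, reagent_4 may be knocked a few centimetres aside while the robot is not near it.
Once in a run the grip may slacken for a moment while it holds something.
It also fails if it takes over 208 s, if anything falls off the work surface, if the arm or the gripper's body presses on something with over 40 N, if the wrist force passes 120 N, or if a joint passes its speed limit or range.

## Robot

A 7-joint arm with a two-finger parallel gripper is mounted at the origin on a cart in front of the work surface, level with it; the furniture and walls round the work are solid. World frame = base frame: x ahead of the robot, y to its left, z up, the work surface at z = 0. Lengths are in m, angles in rad, forces in N, time in s.
With the tool pointing down it reaches from about 0.4 to 0.9 m from the base axis. Payload 5.5 kg.
Tool frame: the origin (TCP) lies midway between the tips of the shut fingers; the grasp point (between the pads) lies 19 mm behind it (manip.grip_depth is the distance from the TCP to the grasp point, in m); z points along the fingers, y is the line along which they close (so a half turn about z gives the same grasp; the last joint's range is limited). The gripper opens to 92 mm and grips with 3 to 60 N. Pads are 19 mm wide; open, the fingers measure 130 mm over their backs; the gripper's body (75 mm by 190 mm) begins 47 mm behind the grasp point.
Start: joints at [1.593, 0.501, -0.427, 1.55, 0.221, 1.138, -0.21], TCP at [0.155, -0.631, 0.199] pointing down, gripper open.
Joint ranges: [-2.88, 2.88], [-0.31, 2.03], [-1.54, 1.56], [0.2, 2.42], [-1.41, 4.55], [0.19, 2.02], [-2.57, 2.57]. Speed limits (rad/s): [2.57, 2.57, 3.14, 3.14, 3.14, 3.14, 3.14].

## Interface

Orientations are given as a unit quaternion [x, y, z, w].
In Python, from bench import manip, effector, viewer gives the robot as it stands. Calls block until the motion is done:
- manip.move_pose(position, orientation): joint-space move of the TCP to a pose.
- manip.servo_line(position, ori=None, vel=0.15): straight line of the TCP; ori=None keeps the orientation; vel is the mean speed in m/s.
- manip.movej(angles): joint-space move.
- effector.open_jaws() and effector.close(f_grip=None): open the fingers fully, or close them until they stop; f_grip is the grip in N (None keeps the last).
- manip.sleep(seconds).
- manip.solve_ik(position, orientation): joint angles nearest the present ones, or None.
- viewer.get_image(name): name is "scene" or "side" or "wrist"; returns the picture (420x560x3 uint8, red, green, blue); there is no depth.
- viewer.get_calibration(name): a dict with "vfov" (degrees; the focal length in pixels is half the picture's height over the tangent of half this angle, whatever the lens; pixels are square), "cx", "cy" (the principal point, pixels), "eye" and "attitude" of the camera in the world. Camera axes: x right, y down, z forward; pixel columns grow to the right and rows downward; lengths in m; the calibration is good to about 2 mm. A picture is of the moment at which its call begins: read the wrist's pose just before it. get_calibration takes no time and is no camera call; for the wrist camera it gives the pose at the moment of the call.
A pose or a line that the arm cannot do raises manip.PlanningError and nothing moves.
- manip.hand_in(): hands the job in; it is judged then, once.
Readings, each from a call of its own:
- manip.current_clock(): time.
- manip.current_q(): joint angles.
- manip.current_joint_velocities(): joint speeds.
- manip.current_tau(): joint torques, N m.
- manip.current_tool_pos(): TCP position.
- manip.current_tcp_rot(): TCP orientation.
- manip.current_force(): force on the tool from outside, world axes, zero at the start.
- manip.current_wrist_torque(): the same for the moment, N m.
- manip.current_finger_gap(): finger opening in m.
- manip.current_gripper_force(): force on a finger pad.
Only numpy, scipy, OpenCV 4.12 (cv2) and the standard library are available. Lean on these libraries where they do the work, as an engineer would, in place of code of your own. Each camera call takes 0.05 s, during which the arm holds its last target. There are 200 camera calls.

## Working session

There is one attempt and no reset: what is moved stays moved. The work goes in short steps, each a Python script; the robot and the scene stay as the last script left them, time stands still between calls to the robot, and variables do not carry over. Pictures are saved under pics/ and viewed, at most 14 in all, crops included, and the job is handed in when it is done.

```bash
mkdir -p pics; ls; python3 - <<'E'
from bench import manip, effector, viewer
import cv2
for n in("scene","side"):
    im=viewer.get_image(n); c=viewer.get_calibration(n); print(n,c)
    cv2.imwrite(f"pics/{n}0.png",cv2.resize(im[:,:,::-1],(800,600),interpolation=cv2.INTER_CUBIC))
print(viewer.get_calibration("wrist"),manip.current_tool_pos(),manip.current_tcp_rot(),manip.grip_depth,manip.current_clock())
E
```

```text
pics
scene {'vfov': 43.19751849576977, 'cx': 276.9278267974683, 'cy': 209.2203772660771, 'eye': array([-0.13856783,  0.66021784,  1.25635024]), 'attitude': array([-0.35492787,  0.8746179 , -0.30369985,  0.12975417])}
side {'vfov': 52.92382777147316, 'cx': 288.5743568205476, 'cy': 206.66335240484383, 'eye': array([0.72777511, 0.86971008, 1.16422783]), 'attitude': array([ 0.10257025,  0.93377768, -0.34080612, -0.03727959])}
{'vfov': 61.87093426641627, 'cx': 279.5825428361038, 'cy': 214.0149969712762, 'eye': array([ 0.22100134, -0.61536373,  0.38421378]), 'attitude': array([ 0.78033371, -0.61207445, -0.07971089,  0.10045066])} [ 0.1547883  -0.6306102   0.19838316] [ 9.92758465e-01  1.20124390e-01 -8.71431039e-05 -8.67665739e-04] 0.0188 0.1
```

View pics/scene0.png

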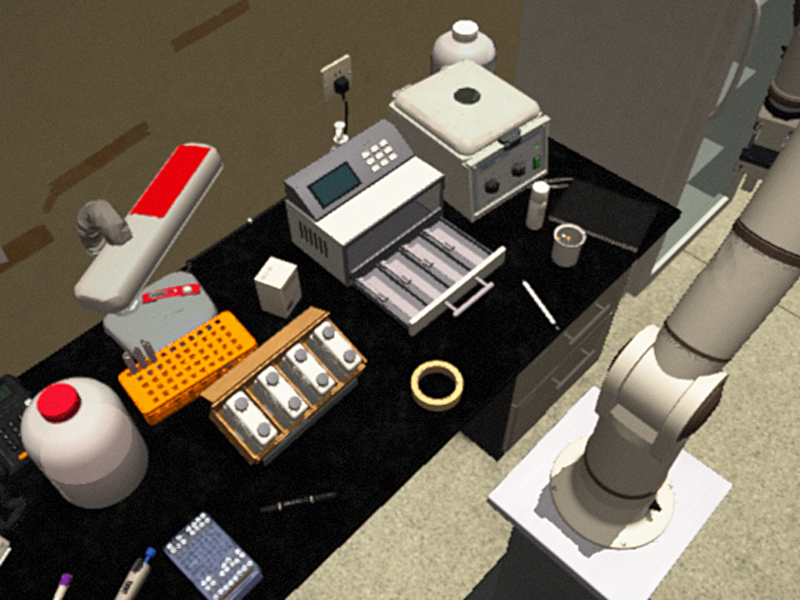

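View pics/side0.png

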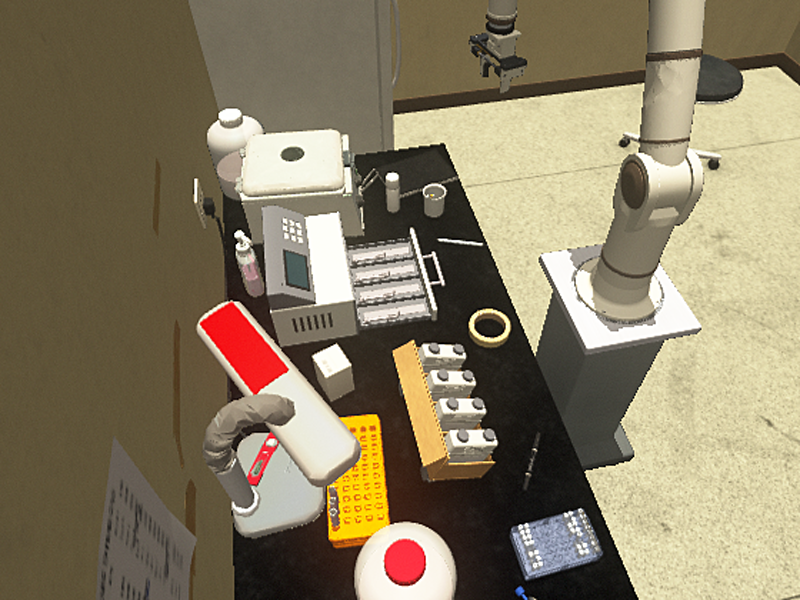

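```bash
cat > h.py <<'E'
from bench import manip, effector, viewer
import numpy as np, cv2
from scipy.spatial.transform import Rotation as R
def KP(c):
    f=210/np.tan(np.radians(c["vfov"])/2)
    r=R.from_quat(c["attitude"]).as_matrix()
    return f,r,np.array(c["eye"])
def ray(c,uv):
    f,r,e=KP(c); d=r@np.array([(uv[0]-c["cx"])/f,(uv[1]-c["cy"])/f,1.]); return e,d/np.linalg.norm(d)
def proj(c,p):
    f,r,e=KP(c); q=r.T@(np.asarray(p)-e); return np.array([c["cx"]+f*q[0]/q[2],c["cy"]+f*q[1]/q[2]])
def onz(c,uv,z):
    e,d=ray(c,uv); return e+d*(z-e[2])/d[2]
def tri(obs):
    A=np.zeros((3,3));b=np.zeros(3)
    for c,uv in obs:
        e,d=ray(c,uv);M=np.eye(3)-np.outer(d,d);A+=M;b+=M@e
    p=np.linalg.solve(A,b)
    return p,[float(np.linalg.norm((np.eye(3)-np.outer(d,d))@(p-e))) for e,d in [ray(c,u) for c,u in obs]]
E
python3 - <<'E'
from h import *
cs=viewer.get_calibration("scene");cd=viewer.get_calibration("side");k=.7
P={"A-":((264,430),(490,436)),"A+":((241,404),(459,438)),"B-":((295,404),(477,405)),"B+":((271,378),(452,405)),"C-":((325,380),(467,378)),"C+":((302,353),(439,376)),"D-":((350,356),(459,349)),"D+":((330,328),(434,349)),
"panL":((411,327),(437,318)),"panR":((505,251),(413,230)),"h":((472,297),(433,270))}
for n,(a,b) in P.items():
    p,e=tri([(cs,np.array(a)*k),(cd,np.array(b)*k)]);print(n,p.round(4),np.round(e,4))
E
```

```text
A- [0.4684 0.3791 0.1154] [0.0018 0.0018]
A+ [0.5294 0.3771 0.1281] [0.0012 0.0012]
B- [0.4721 0.3071 0.1099] [0.0014 0.0014]
B+ [0.5263 0.3114 0.1388] [0.0019 0.0019]
C- [0.4731 0.2371 0.1043] [0.0031 0.0031]
C+ [0.5328 0.2356 0.1288] [0.0024 0.0024]
D- [0.4727 0.1737 0.1168] [0.0012 0.0012]
D+ [0.5293 0.1714 0.1392] [0.0063 0.0063]
panL [0.4793 0.0094 0.029 ] [0.0076 0.0076]
panR [ 0.4713 -0.279   0.0404] [0.0014 0.0014]
h [ 0.4487 -0.1457  0.0196] [0.0025 0.0025]
```

```bash
python3 - <<'E'
from h import *
cs=viewer.get_calibration("scene");cd=viewer.get_calibration("side");k=.7
for a,b in (((569,232),(434,188)),((541,186),(392,176))):
    print(tri([(cs,np.array(a)*k),(cd,np.array(b)*k)]))
p=manip.current_tool_pos()
manip.servo_line([p[0],p[1],.36],vel=.3)
for i,(x,y) in enumerate(((.52,-.14),(.44,.27))):
    manip.move_pose([x,y,.36],[1,0,0,0])
    c=viewer.get_calibration("wrist"); im=viewer.get_image("wrist")
    np.save(f"w{i}.npy",im); import pickle; pickle.dump(c,open(f"w{i}.pkl","wb"))
    print(c["eye"],R.from_quat(c["attitude"]).as_matrix().round(2).tolist(),manip.current_clock())
    cv2.imwrite(f"pics/w{i}.png",cv2.resize(im[:,:,::-1],(800,600),interpolation=cv2.INTER_CUBIC))
E
```

```text
(array([ 0.38777666, -0.38460324,  0.08206834]), [5.8862566709105085e-05, 5.8862566709228705e-05])
(array([ 0.4981221 , -0.42294081,  0.11503843]), [0.0016939838969783007, 0.0016939838969783176])
[ 0.58797293 -0.14212419  0.54558262] [[-0.0, -0.97, -0.25], [-1.0, 0.0, 0.0], [0.0, 0.25, -0.97]] 3.025
[0.50914961 0.26784471 0.54562855] [[-0.0, -0.97, -0.25], [-1.0, 0.0, -0.0], [0.0, 0.25, -0.97]] 4.6167
```

View pics/w0.png

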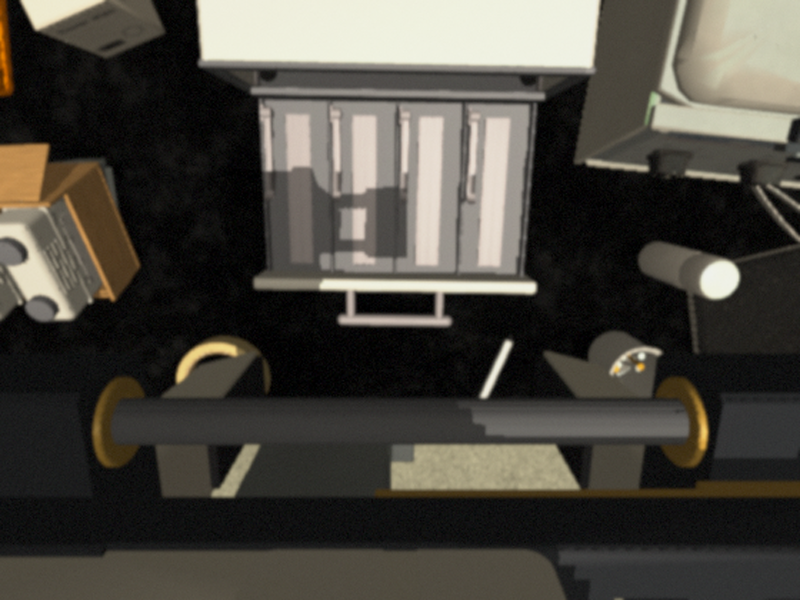

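View pics/w1.png

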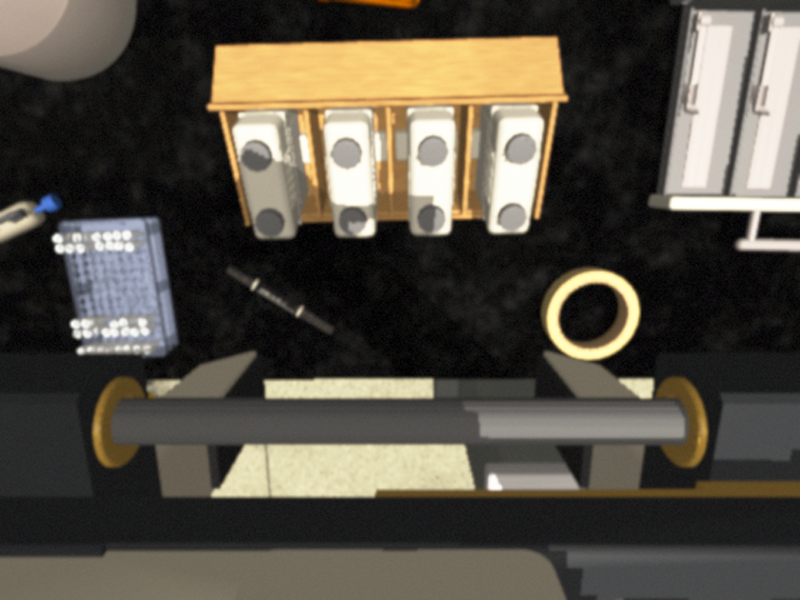

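```bash
cat > fit.py <<'E'
from h import *
import pickle
from scipy.optimize import least_squares
cs=viewer.get_calibration("scene");cd=viewer.get_calibration("side")
w0=pickle.load(open("w0.pkl","rb"));w1=pickle.load(open("w1.pkl","rb"));k=.7
P=[((264,430),(490,436),(269,222)),((241,404),(459,438),(256,155)),((295,404),(477,405),(353,219)),((271,378),(452,405),(347,152)),((325,380),(467,378),(431,218)),((302,353),(439,376),(432,151)),((350,356),(459,349),(512,217)),((330,328),(434,349),(520,149))]
def Rot(yaw): return R.from_euler('zy',[yaw,-.4]).as_matrix()
def model(p,i):
    kk=i//2; s=-1 if i%2==0 else 1
    return p[:3]+Rot(p[3])@np.array([s*.029,(1.5-kk)*.068,.106])
def res(p):
    return np.concatenate([proj(c,model(p,i))-np.array(u)*k for i in range(8) for c,u in zip((cs,cd,w1),P[i])])
s=least_squares(res,[.54,.275,.03,0],loss="soft_l1");p=s.x
print("carton T (floor centre under packs)",p.round(4)); print(res(p).reshape(8,3,2).round(1).tolist())
for i in range(8): print(i,tri(list(zip((cs,cd,w1),[np.array(u)*k for u in P[i]])))[0].round(4),model(p,i).round(4))
# drawer
D=[(w0,(340,321),(0,.055,.034)),(w0,(450,321),(0,-.055,.034)),(w0,(254,288),(.035,.143,.052)),(w0,(536,292),(.035,-.143,.052))]
def rd(q): return np.concatenate([proj(c,[q[0]+np.cos(q[2])*m[0]-np.sin(q[2])*m[1],q[1]+np.sin(q[2])*m[0]+np.cos(q[2])*m[1],m[2]])-np.array(u)*k for c,u,m in D])
s=least_squares(rd,[.45,-.14,0]);print("drawer",s.x.round(4),s.fun.round(1))
for u in ((305,270),(364,272),(427,273),(490,273),(334,100),(400,100),(466,100),(531,102),(268,270),(331,270),(396,272),(458,272),(524,276)): print(u,onz(w0,np.array(u)*k,.01).round(4))
print("housing front bottom/roof",onz(w0,np.array((200,64))*k,.138),onz(w0,np.array((593,72))*k,.138))
E
python3 fit.py
```

```text
carton T (floor centre under packs) [0.5405 0.2752 0.028  0.0176]
[[[-0.1, -0.3], [-1.5, -1.0], [1.9, -0.8]], [[0.3, 0.1], [1.9, -2.0], [1.9, -0.3]], [[-0.9, 0.1], [0.1, -0.7], [-1.3, 0.2]], [[0.5, 1.0], [-0.2, -0.8], [-1.2, 0.6]], [[-1.9, -0.2], [0.1, -1.8], [-0.0, -0.1]], [[-0.9, 1.8], [2.4, -1.0], [0.3, 0.0]], [[-0.3, 0.3], [-0.8, -0.2], [-0.7, -0.5]], [[-1.1, 3.4], [-0.1, -1.1], [-0.2, 0.2]]]
0 [0.469  0.3789 0.1146] [0.4708 0.3767 0.1136]
1 [0.527  0.3793 0.1324] [0.5243 0.3777 0.1362]
2 [0.472  0.3073 0.1103] [0.4719 0.3087 0.1141]
3 [0.5264 0.3098 0.1367] [0.5254 0.3097 0.1367]
4 [0.4726 0.2388 0.1064] [0.4731 0.2407 0.1146]
5 [0.53   0.2392 0.1335] [0.5265 0.2417 0.1372]
6 [0.4731 0.1728 0.1159] [0.4742 0.1727 0.115 ]
7 [0.5285 0.1729 0.1406] [0.5276 0.1737 0.1376]
drawer [ 0.4381 -0.1373 -0.0153] [ 2.3 -1.5 -2.4 -0.6 -0.2  1.1  0.2  0.8]
(305, 270) [ 0.4873 -0.0396  0.01  ]
(364, 272) [ 0.485  -0.1036  0.01  ]
(427, 273) [ 0.4837 -0.1721  0.01  ]
(490, 273) [ 0.4835 -0.2407  0.01  ]
(334, 100) [ 0.6595 -0.0772  0.01  ]
(400, 100) [ 0.6593 -0.1431  0.01  ]
(466, 100) [ 0.6592 -0.209   0.01  ]
(531, 102) [ 0.6572 -0.2741  0.01  ]
(268, 270) [0.4874 0.0006 0.01  ]
(331, 270) [ 0.4873 -0.0678  0.01  ]
(396, 272) [ 0.4849 -0.1384  0.01  ]
(458, 272) [ 0.4847 -0.2058  0.01  ]
(524, 276) [ 0.4801 -0.2779  0.01  ]
housing front bottom/roof [0.66772925 0.00642722 0.138     ] [ 0.66152799 -0.28767515  0.138     ]
```

```bash
cat > ops.py <<'E'
from h import *
T=np.array([.5405,.2752,.028]); CY=.0176; CR=R.from_euler('zy',[CY,-.4]).as_matrix()
TQ=R.from_matrix(CR@np.diag([1,-1,-1])).as_quat()
CYK={'A':.104,'B':.0335,'C':-.036,'D':-.1025}
HP=np.array([.438,-.1373,0]); DY=-.02; DR=R.from_euler('z',DY).as_matrix(); L=.168
DQ=R.from_matrix(DR@np.diag([1,-1,-1])).as_quat()
GX=-.004
def cpt(k,x,dy,h): return T+CR@np.array([x,CYK[k]+dy,h])
def lpt(n,x,dy,z): return HP+DR@np.array([L+x,(2.5-n)*.067+dy,z])
def F(): return np.array(manip.current_force())
def st(s): print(s,"t%.1f"%manip.current_clock(),"tcp",np.round(manip.current_tool_pos(),4),"F",F().round(1),"gap %.4f"%manip.current_finger_gap(),"gf %.1f"%manip.current_gripper_force())
def guard(f0,goal,step,lim,vel=.05,ori=None):
    "straight line in steps, stopping when the force change passes lim"
    p=np.array(manip.current_tool_pos()); n=max(1,int(np.ceil(np.linalg.norm(goal-p)/step)))
    for i in range(1,n+1):
        manip.servo_line(p+(goal-p)*i/n,ori,vel)
        if np.linalg.norm(F()-f0)>lim: return False
    return True
def snap(name,cam="wrist",box=None):
    im=viewer.get_image(cam)[:,:,::-1]
    if box: im=im[box[1]:box[3],box[0]:box[2]]
    s=min(800/im.shape[1],600/im.shape[0]); cv2.imwrite(f"pics/{name}.png",cv2.resize(im,None,fx=s,fy=s,interpolation=cv2.INTER_CUBIC))
def pick_approach(k,d):
    effector.open_jaws()
    manip.move_pose(cpt(k,GX,d,.19),TQ)
    manip.servo_line(cpt(k,GX,d,.115),TQ,.2); f0=F()
    ok=guard(f0,cpt(k,GX,d,.064),.013,6,.08); st(f"approach {k} {ok}"); return ok
E
python3 - <<'E'
from ops import *
print(manip.solve_ik(cpt('D',GX,-.021,.064),TQ),manip.solve_ik(cpt('A',GX,0,.17),TQ),[manip.solve_ik(lpt(n,x,0,.07),DQ) is not None for n in (1,4) for x in (-.14,-.06)])
pick_approach('D',-.021)
snap("d1"); snap("d1s","scene",(140,190,290,330))
E
```

```text
[-0.68253454  0.25754544  0.24121572  2.29903985  0.45935283  0.25694453
 -2.43887721] [-1.51259559  0.29967273  0.68718627  2.0126043   0.19232758  0.64103214
 -2.56553435] [True, True, True, True]
approach D True t8.5 tcp [0.5136 0.1517 0.0863] F [-0.7  0.  -0.8] gap 0.0917 gf 0.0
```

View pics/d1.png

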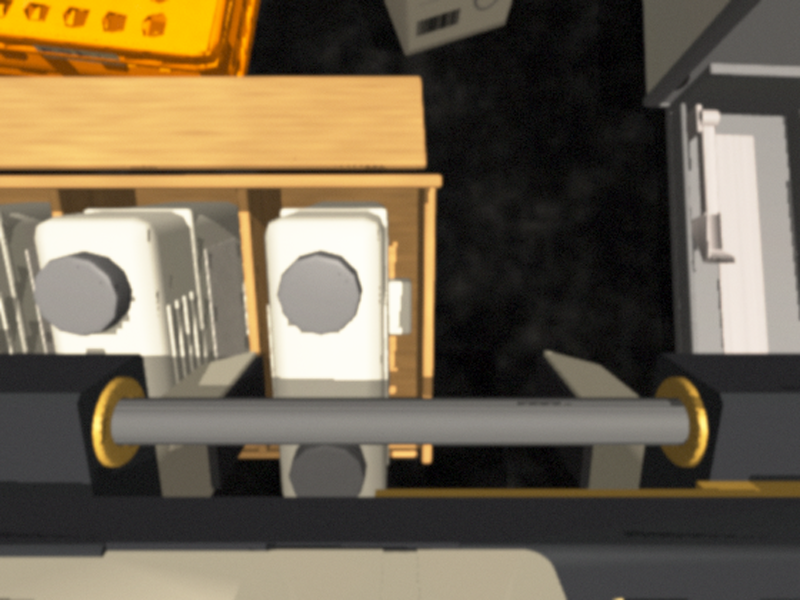

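View pics/d1s.png

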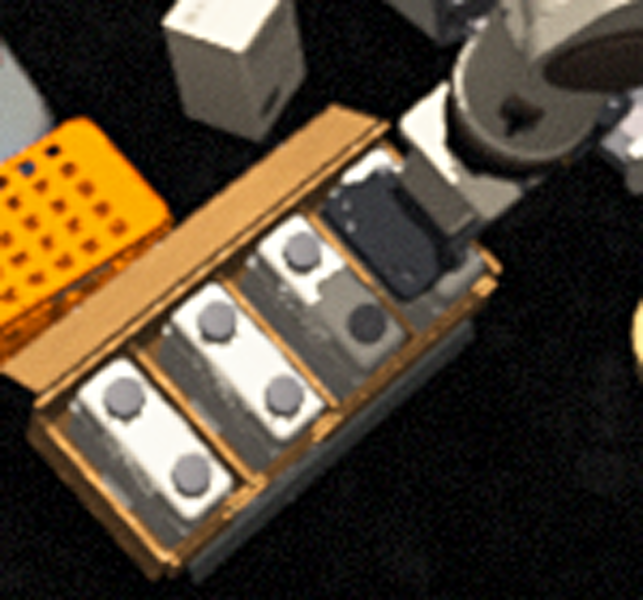

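```bash
python3 - <<'E'
from ops import *
effector.close(3); st("closed3")
for d in (-.014,-.007,0): manip.servo_line(cpt('D',GX,d,.064),TQ,.03); st(f"shift {d}")
snap("d2")
E
```

```text
closed3 t9.5 tcp [0.5139 0.153  0.0864] F [-1.7  4.8  0.5] gap 0.0396 gf 3.1
shift -0.014 t9.9 tcp [0.5137 0.1581 0.086 ] F [-0.6  0.9  0.6] gap 0.0387 gf 2.9
shift -0.007 t10.3 tcp [0.5136 0.1659 0.0861] F [0.5 0.7 0.1] gap 0.0373 gf 3.0
shift 0 t10.7 tcp [0.5135 0.1729 0.086 ] F [ 1.8  0.8 -1.8] gap 0.0360 gf 3.0
```

View pics/d2.png

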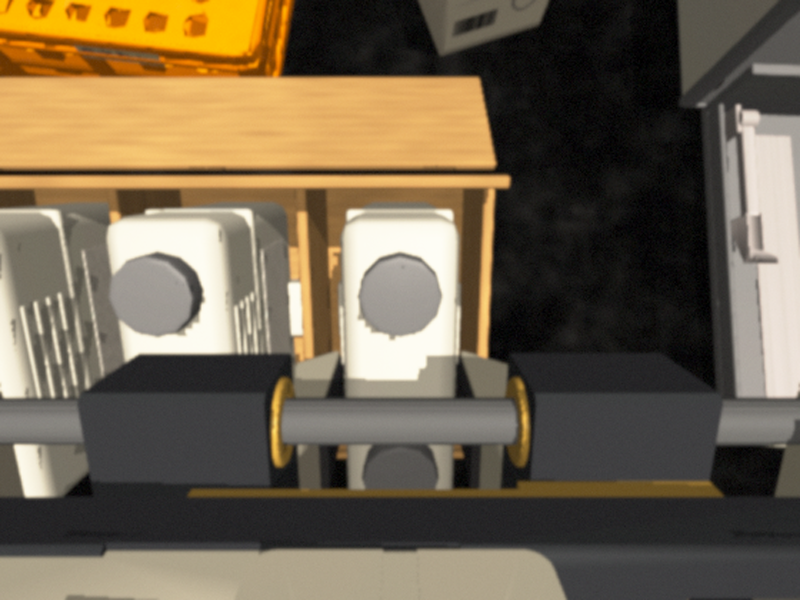

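```bash
cat >> ops.py <<'E'
def go(p,q,v=.3):
    try: manip.servo_line(p,q,v)
    except manip.PlanningError: print("fallback move_pose"); manip.move_pose(p,q)
def lift(k):
    effector.close(35); f0=F()
    manip.servo_line(cpt(k,GX,0,.16),TQ,.15); st("lifted")
def carry(k,n):
    p=cpt(k,GX,0,.16); p[2]=.19; p[0]-=.03
    go(p,DQ,.25); go(lpt(n,-.064+GX,0,.16),DQ,.35); manip.sleep(.2); st("above lane")
def lower(n):
    go(lpt(n,-.064+GX,0,.09),DQ,.15); manip.sleep(.15); f0=F()
    ok=guard(f0,lpt(n,-.064+GX,0,.060),.003,3,.03); st(f"lowered contact={not ok}")
E
python3 - <<'E'
from ops import *
lift('D'); carry('D',4); snap("d3"); snap("d3s","scene",(230,130,380,243))
E
```

```text
lifted t11.7 tcp [0.4757 0.1722 0.1739] F [-0.6  1.5 -1.9] gap 0.0359 gf 35.0
above lane t14.1 tcp [ 0.5363 -0.238   0.1602] F [-0.8 -0.2 -1.8] gap 0.0357 gf 35.0
```

View pics/d3.png

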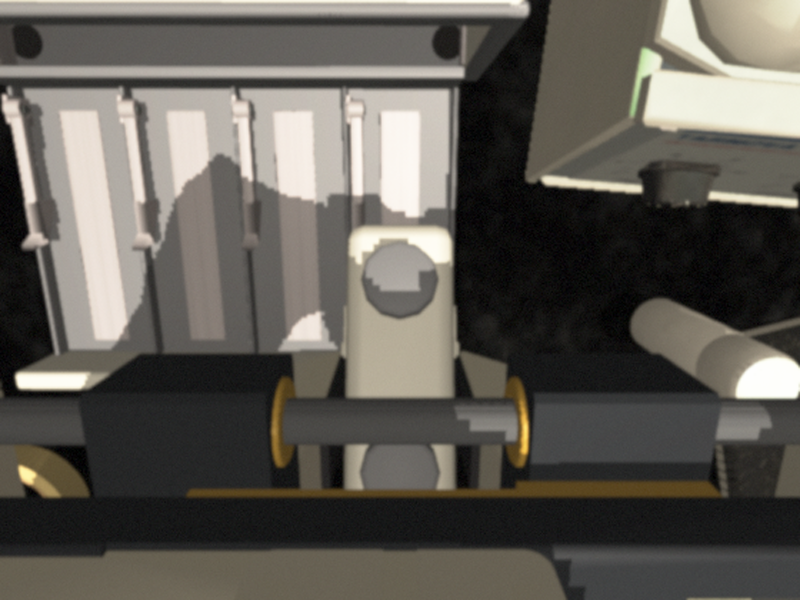

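```bash
python3 - <<'E'
from ops import *
c=viewer.get_calibration("wrist")
for n,u in ((1,(80,112)),(1,(112,340)),(2,(187,112)),(2,(207,338)),(3,(294,112)),(3,(305,330)),(4,(400,112)),(4,(412,215))):
    p=onz(c,np.array(u)*.7,.01); print(n,p.round(4),"in drawer:",(DR.T@(p-HP)-[L,(2.5-n)*.067,0]).round(4))
print("rear keeper nose front tips", [(DR.T@(onz(c,np.array(u)*.7,.02)-HP)-[L,0,0]).round(4) for u in ((35,242),(143,242),(249,241))])
print("panel top back L",(DR.T@(onz(c,np.array((139,354))*.7,.052)-HP)-[L,0,0]).round(4))
E
```

```text
1 [ 0.646  -0.0402  0.01  ] in drawer: [0.038  0.0007 0.01  ]
1 [ 0.4948 -0.0355  0.01  ] in drawer: [-0.1132  0.0024  0.01  ]
2 [ 0.6447 -0.1076  0.01  ] in drawer: [0.0381 0.0003 0.01  ]
2 [ 0.495  -0.1028  0.01  ] in drawer: [-0.1117  0.0021  0.01  ]
3 [ 0.6435 -0.1751  0.01  ] in drawer: [ 0.0382 -0.0001  0.01  ]
3 [ 0.4996 -0.1724  0.01  ] in drawer: [-0.1057 -0.0003  0.01  ]
4 [ 0.6422 -0.2418  0.01  ] in drawer: [0.0382 0.0001 0.01  ]
4 [ 0.578  -0.2486  0.01  ] in drawer: [-0.0258 -0.008   0.01  ]
rear keeper nose front tips [array([-0.0427,  0.1373,  0.02  ]), array([-0.0426,  0.067 ,  0.02  ]), array([-0.0419, -0.0022,  0.02  ])]
panel top back L [-0.1082  0.0621  0.052 ]
```

```bash
sed -i 's/-.1373,0\]); DY=-.02;/-.136,0]); DY=-.026;/; s/L=.168/L=.167/' ops.py; python3 - <<'E'
from ops import *
lower(4); snap("d4"); snap("d4s","side",(220,140,330,223))
E
```

```text
lowered contact=True t15.2 tcp [ 0.5375 -0.2394  0.0892] F [3.4 1.6 7.2] gap 0.0357 gf 35.0
```

View pics/d4.png

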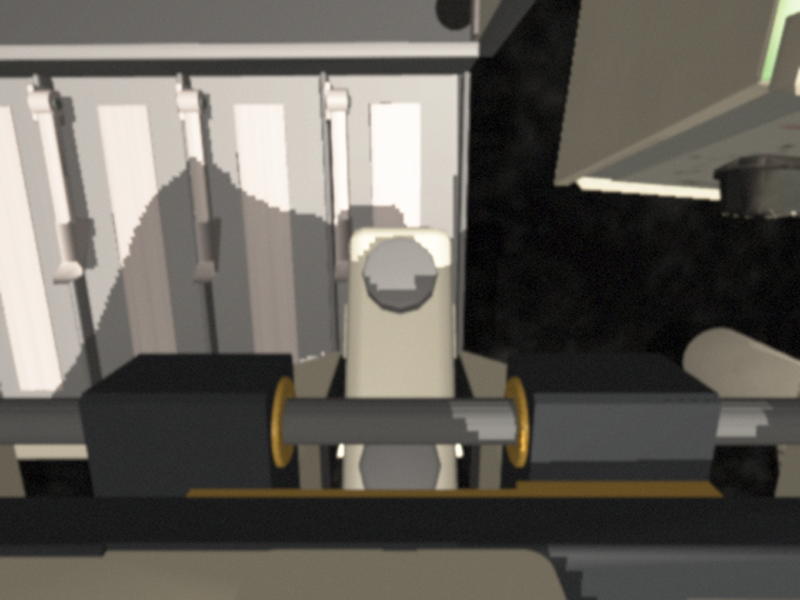

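View pics/d4s.png

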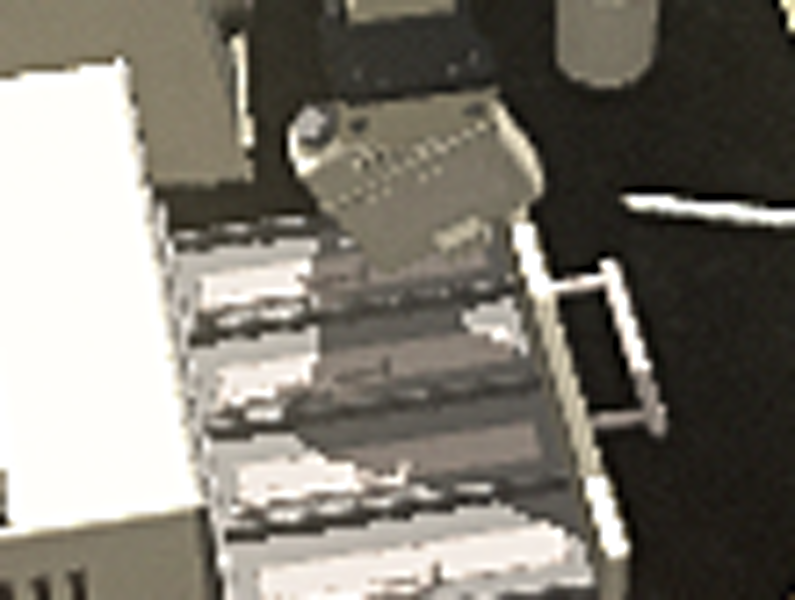

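```bash
python3 - <<'E'
from ops import *
from scipy.optimize import least_squares
print(R.from_quat(manip.current_tcp_rot()).as_matrix().round(3).tolist(), R.from_quat(DQ).as_matrix().round(3).tolist())
c=viewer.get_calibration("wrist"); Rt=R.from_quat(manip.current_tcp_rot()).as_matrix(); t=np.array(manip.current_tool_pos())
def cap(pitch,gx,s):  # tool frame: pack underside .064 past TCP when pitch=0; rotate about grasp point (0,0,-.019)
    v=np.array([s*.029-gx,0,.064-.106+.0188]) 
    return t+Rt@(R.from_euler('y',pitch).as_matrix()@v+[0,0,-.0188])
for nm,f,r in (("d2",(400,293),(400,468)),("d3",(400,278),(400,470)),("d4",(399,273),(399,470))):
    s=least_squares(lambda q:[proj(c,cap(q[0],q[1],1))[1]-f[1]*.7,proj(c,cap(q[0],q[1],-1))[1]-r[1]*.7],[0,0])
    print(nm,s.x,s.cost)
E
```

```text
[[1.0, -0.026, 0.003], [-0.026, -1.0, -0.001], [0.003, 0.001, -1.0]] [[1.0, -0.026, 0.0], [-0.026, -1.0, -0.0], [0.0, 0.0, -1.0]]
d2 [-0.01652254 -0.00466303] 1.2924697071141057e-26
d3 [-3.89871915e-01  2.42180126e-04] 1.9280649401280987
d4 [-0.37969737 -0.00067586] 10.364173904115528
```

```bash
cat >> ops.py <<'E'
GD=.0188
def tilt(a): return R.from_matrix(DR@R.from_euler('y',-a).as_matrix()@np.diag([1,-1,-1])).as_quat()
def tcp(g,q): return g+GD*R.from_quat(q).as_matrix()[:,2]   # TCP for a grasp point g
def lower_t(n,a,x,dz=.083,vel=.03):
    q=tilt(a); g=lambda h: lpt(n,x,0,h+dz)
    go(tcp(g(.075),q),q,.25); go(tcp(g(.035),q),q,.1); manip.sleep(.2); f0=F()
    ok=guard(f0,tcp(g(-.004),q),.002,2.5,vel); st(f"lowered contact={not ok}")
E
python3 - <<'E'
from ops import *
p=np.array(manip.current_tool_pos()); manip.servo_line(p+[0,0,.06],None,.15)
lower_t(4,.385,-.064); snap("d5s","side",(220,140,330,223)); snap("d5")
print(manip.current_q())
E
```

```text
lowered contact=True t20.8 tcp [ 0.5464 -0.2397  0.0744] F [-1.8  0.4  3.5] gap 0.0357 gf 35.0
[ 0.3851219   0.37611417  0.10568025  2.13917584 -0.6483879   0.3408897
 -0.53636504]
```

View pics/d5s.png

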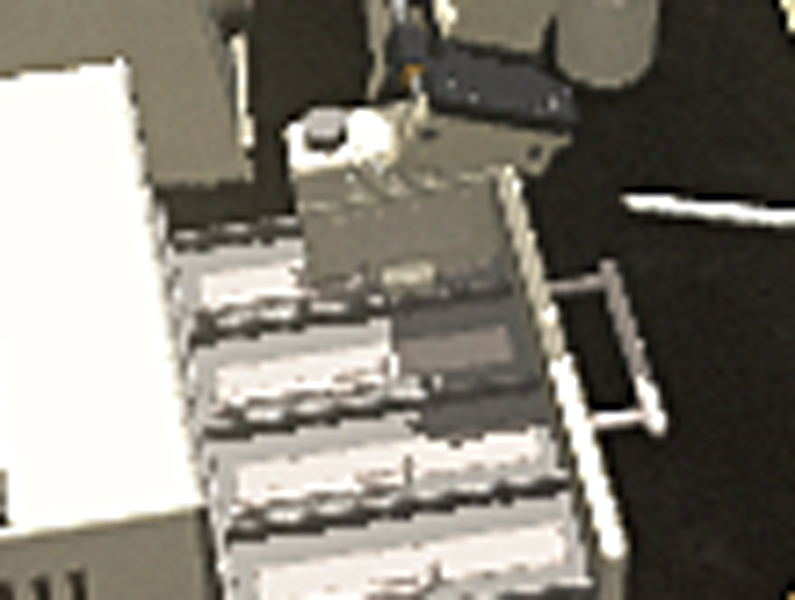

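```bash
cat >> ops.py <<'E'
def release(n):
    effector.open_jaws(); q=manip.current_tcp_rot(); p=np.array(manip.current_tool_pos())
    up=-R.from_quat(q).as_matrix()[:,2]
    manip.servo_line(p+up*.06,None,.15)
def push(n,dy=0):
    a=lpt(n,-.15,dy,.12); go(a,DQ,.3); effector.close(5)
    manip.servo_line(lpt(n,-.145,dy,.0575),DQ,.2); manip.sleep(.1); f0=F(); tr=[]
    def run(x0,x1,z,lim):
        for x in np.arange(x0,x1+1e-6,.003):
            manip.servo_line(lpt(n,x,dy,z),DQ,.04); f=(DR.T@(F()-f0))[0]; tr.append((round(float(x),4),round(float(f),1)))
            if f<-lim: return False
        return True
    if run(-.133,-.098,.0575,6):
        manip.servo_line(lpt(n,-.102,dy,.0575),DQ,.05); manip.servo_line(lpt(n,-.102,dy,.03),DQ,.1)
        manip.sleep(.1); f0=F(); run(-.099,-.051,.03,5)
    manip.sleep(.2); st("pushed"); print(tr)
E
python3 - <<'E'
from ops import *
release(4); push(4); snap("p4s","side",(220,140,330,223)); snap("p4")
E
```

```text
pushed t33.0 tcp [ 0.5432 -0.2395  0.0297] F [-6.4 -0.   3.1] gap 0.0003 gf 3.0
[(-0.133, 0.4), (-0.13, 0.3), (-0.127, 0.1), (-0.124, 0.9), (-0.121, 0.5), (-0.118, 0.8), (-0.115, 0.5), (-0.112, 1.0), (-0.109, 0.2), (-0.106, 0.0), (-0.103, -0.8), (-0.1, 0.4), (-0.099, -0.1), (-0.096, 0.4), (-0.093, 0.3), (-0.09, 0.2), (-0.087, 0.3), (-0.084, -0.9), (-0.081, 0.4), (-0.078, 0.2), (-0.075, 0.5), (-0.072, 0.5), (-0.069, -0.1), (-0.066, 0.0), (-0.063, 0.4), (-0.06, -1.8), (-0.057, -5.7)]
```

View pics/p4s.png

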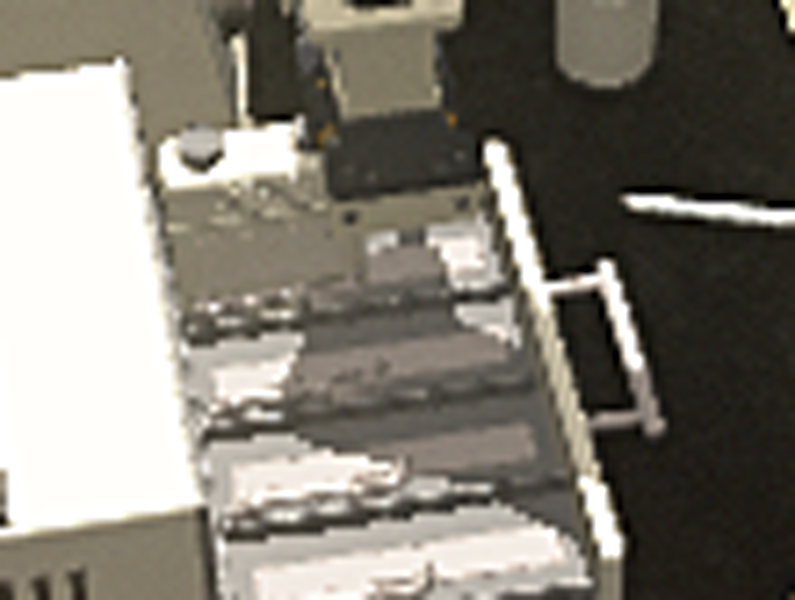

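```bash
cat >> ops.py <<'E'
def prof(im):  # im 800x600 BGR
    return [int(v) for v in im[180:330:5,385:415].astype(float).mean((1,2))]
def wprof(name): snap(name); print(prof(cv2.imread(f"pics/{name}.png")))
E
python3 - <<'E'
from ops import *
for n in("d2","d3","d4","d5"): print(n,prof(cv2.imread(f"pics/{n}.png")))
manip.servo_line(lpt(4,-.075,0,.03),DQ,.1); manip.servo_line(lpt(4,-.075,0,.19),DQ,.3)
ok=pick_approach('C',-.021)
if ok:
    effector.close(3); st("closed3")
    for d in (-.014,-.007,0): manip.servo_line(cpt('C',GX,d,.064),TQ,.03)
    st("shifted"); wprof("c2")
    effector.close(60); st("grip")
    manip.servo_line(cpt('C',GX,0,.16),TQ,.1); st("lifted"); wprof("c3")
E
```

```text
d2 [180, 163, 101, 101, 106, 109, 185, 163, 212, 245, 248, 249, 249, 249, 247, 134, 167, 169, 166, 164, 162, 160, 159, 157, 156, 154, 154, 153, 152, 151]
d3 [246, 245, 245, 245, 245, 242, 213, 169, 137, 145, 212, 241, 185, 151, 157, 159, 161, 162, 164, 166, 168, 170, 146, 100, 101, 103, 100, 89, 161, 167]
d4 [251, 251, 251, 251, 251, 234, 205, 190, 189, 177, 209, 215, 158, 163, 164, 165, 165, 167, 168, 168, 169, 171, 119, 100, 102, 95, 91, 173, 178, 179]
d5 [184, 230, 237, 238, 239, 239, 240, 240, 241, 239, 243, 251, 209, 178, 180, 182, 185, 186, 189, 191, 194, 198, 201, 204, 206, 171, 109, 253, 254, 254]Traceback (most recent call last):
  File "<stdin>", line 4, in <module>
  File "ops.py", line 26, in pick_approach
    manip.servo_line(cpt(k,GX,d,.115),TQ,.2); f0=F()
    ~~~~~~~~~~~~~~~~^^^^^^^^^^^^^^^^^^^^^^^^
bench.PlanningError: the arm cannot follow that straight line within its joint ranges
```

```bash
python3 - <<'E'
from ops import *
st("now"); print(np.round(manip.current_q(),2))
T2=(R.from_quat(TQ)*R.from_euler('z',np.pi)).as_quat()
for nm,q in(("TQ",TQ),("flip",T2)):
    for k in "CBA":
        for h in(.19,.16,.115,.064):
            s=manip.solve_ik(cpt(k,GX,-.021,h),q); print(nm,k,h,None if s is None else np.round(s,2))
E
```

```text
now t37.3 tcp [0.4644 0.2173 0.2019] F [ 0.4  0.5 -0.6] gap 0.0917 gf 0.0
[-0.31  0.03 -0.37  2.21  0.44  0.64 -2.56]
TQ C 0.19 [-0.31  0.03 -0.38  2.21  0.44  0.64 -2.56]
TQ C 0.16 [-0.89  0.08  0.24  2.23  0.43  0.55 -2.55]
TQ C 0.115 [-0.85  0.18  0.24  2.24  0.46  0.44 -2.57]
TQ C 0.064 [-1.02  0.32  0.47  2.24  0.27  0.29 -2.4 ]
TQ B 0.19 [-1.66  0.13  0.91  2.15  0.29  0.63 -2.52]
TQ B 0.16 [-1.41  0.18  0.69  2.16  0.29  0.56 -2.53]
TQ B 0.115 [-1.17  0.26  0.46  2.16  0.33  0.47 -2.57]
TQ B 0.064 [-1.13  0.38  0.47  2.15  0.27  0.35 -2.51]
TQ A 0.19 [-1.71  0.27  0.92  2.05  0.13  0.66 -2.48]
TQ A 0.16 [-1.49  0.29  0.69  2.05  0.2   0.6  -2.55]
TQ A 0.115 [-1.44  0.39  0.69  2.06  0.09  0.5  -2.45]
TQ A 0.064 [-1.39  0.51  0.69  2.05 -0.07  0.4  -2.31]
flip C 0.19 [-0.31  0.03 -0.38  2.21  0.44  0.64 -2.56]
flip C 0.16 [-0.23  0.1  -0.45  2.21  0.54  0.58  0.5 ]
flip C 0.115 [-0.25  0.2  -0.42  2.22  0.7   0.51  0.36]
flip C 0.064 [-0.29  0.32 -0.36  2.22  0.89  0.44  0.19]
flip B 0.19 [-0.68  0.1  -0.13  2.13  0.49  0.69  0.43]
flip B 0.16 [-0.69  0.16 -0.11  2.14  0.53  0.63  0.4 ]
flip B 0.115 [-0.62  0.25 -0.16  2.14  0.64  0.55  0.3 ]
flip B 0.064 [-0.52  0.37 -0.25  2.13  0.83  0.49  0.14]
flip A 0.19 [-0.87  0.19 -0.05  2.02  0.49  0.74  0.33]
flip A 0.16 [-0.8   0.24 -0.11  2.03  0.55  0.69  0.29]
flip A 0.115 [-0.71  0.33 -0.19  2.03  0.66  0.62  0.2 ]
flip A 0.064 [-0.63  0.43 -0.25  2.02  0.81  0.57  0.08]
```

```bash
cat >> ops.py <<'E'
FL=R.from_euler('z',np.pi)
def fl(q): return (R.from_quat(q)*FL).as_quat()
TQ=fl(TQ)
def pick_approach(k,d):
    effector.open_jaws()
    manip.movej(manip.solve_ik(cpt(k,GX,d,.16),TQ)); st("over")
    print("tool x",R.from_quat(manip.current_tcp_rot()).as_matrix()[:,0].round(2))
    manip.servo_line(cpt(k,GX,d,.115),TQ,.2); f0=F()
    ok=guard(f0,cpt(k,GX,d,.064),.013,6,.08); st(f"approach {k} {ok}"); return ok
E
python3 - <<'E'
from ops import *
ok=pick_approach('C',-.021)
if ok:
    effector.close(3); st("closed3")
    for d in (-.014,-.007,0): manip.servo_line(cpt('C',GX,d,.064),TQ,.03)
    st("shifted"); wprof("c2")
    effector.close(60); st("grip")
    manip.servo_line(cpt('C',GX,0,.16),TQ,.1); st("lifted"); wprof("c3")
    print(np.round(manip.current_q(),2))
    for q in (DQ,fl(DQ)): s=manip.solve_ik(lpt(3,-.064,0,.16),q); print(None if s is None else np.round(s,2))
E
```

```text
over t40.1 tcp [0.4754 0.2182 0.1742] F [ 0.1 -0.3 -0.2] gap 0.0916 gf 0.0
tool x [-0.92 -0.02 -0.39]
approach C True t41.7 tcp [0.5125 0.2181 0.0857] F [ 0.1 -0.   0.8] gap 0.0919 gf 0.0
closed3 t42.6 tcp [0.5127 0.2201 0.0861] F [-1.2  5.5  2.3] gap 0.0399 gf 3.3
shifted t43.8 tcp [0.5124 0.2394 0.0855] F [ 0.5  0.2 -1.8] gap 0.0361 gf 3.0
[73, 90, 90, 96, 130, 106, 91, 93, 144, 120, 142, 149, 128, 143, 130, 132, 154, 178, 194, 210, 220, 221, 214, 97, 101, 130, 132, 132, 133, 133]
grip t44.0 tcp [0.5125 0.239  0.0856] F [ 0.7  0.3 -1.7] gap 0.0355 gf 59.9
lifted t45.1 tcp [0.4748 0.2387 0.1734] F [ 0.6  0.4 -1.7] gap 0.0355 gf 59.9
[62, 70, 78, 100, 72, 101, 93, 123, 128, 130, 103, 102, 103, 114, 103, 104, 122, 142, 155, 168, 180, 181, 174, 78, 77, 103, 105, 105, 105, 105]
[-0.27  0.12 -0.46  2.19  0.57  0.61  0.43]
[-0.43  0.5   0.91  1.84 -0.46  1.03 -0.93]
[ 0.34  0.37 -0.1   1.81  0.04  0.97  1.77]
```

```bash
cat >> ops.py <<'E'
def up2(k,n):
    "turn upright over the carton's front, then carry above lane n"
    p=cpt(k,GX,0,.16); p[2]=.20; p[0]-=.03
    go(p,fl(DQ),.2); go(lpt(n,-.064+GX,0,.17),fl(DQ),.35); manip.sleep(.2); st("above lane")
E
python3 - <<'E'
from ops import *
up2('C',3); wprof("c4"); snap("c4s","side",(210,130,330,220))
print("tool x",R.from_quat(manip.current_tcp_rot()).as_matrix()[:,0].round(2))
E
```

```text
above lane t47.5 tcp [ 0.5363 -0.1703  0.1703] F [-0.2 -0.4 -1.6] gap 0.0355 gf 59.9
[142, 254, 254, 254, 240, 216, 217, 253, 246, 232, 132, 113, 111, 169, 117, 125, 206, 249, 253, 254, 255, 255, 254, 98, 146, 213, 169, 118, 117, 116]
tool x [-1.    0.02 -0.  ]
```

View pics/c4s.png

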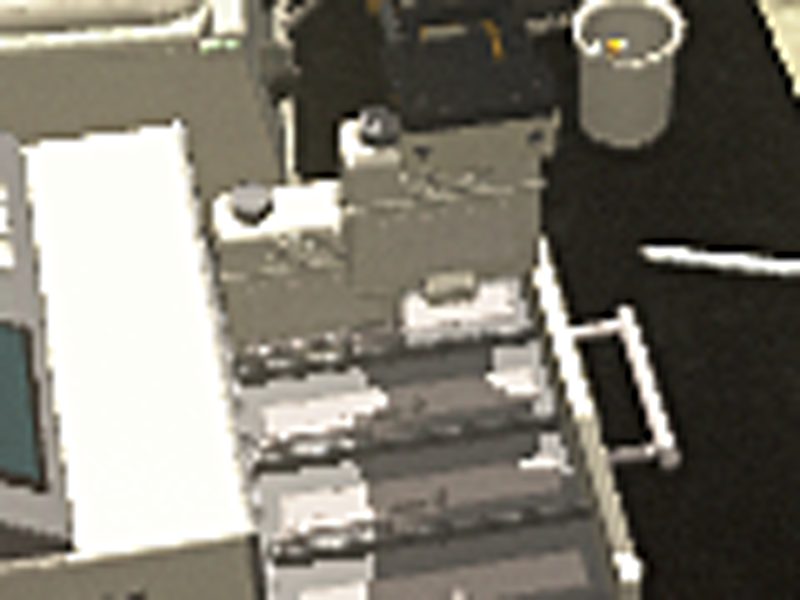

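```bash
cat >> ops.py <<'E'
DQ=fl(DQ)
def up2(k,n):
    p=cpt(k,GX,0,.16); p[2]=.20; p[0]-=.03
    go(p,DQ,.2); go(lpt(n,-.064+GX,0,.17),DQ,.35); manip.sleep(.2); st("above lane")
def lower_t(n,x=-.064+GX):
    go(lpt(n,x,0,.085),DQ,.2); manip.sleep(.2); f0=F()
    ok=guard(f0,lpt(n,x,0,.068),.002,2.5,.03); st(f"lowered contact={not ok}"); return not ok
E
python3 - <<'E'
from ops import *
if lower_t(3):
    wprof("c5"); release(3); push(3)
E
```

```text
lowered contact=False t50.9 tcp [ 0.536  -0.1721  0.0679] F [ 0.3  0.5 -1.9] gap 0.0356 gf 59.9
```

```bash
python3 - <<'E'
from ops import *
f0=F(); ok=guard(f0,lpt(3,-.064+GX,0,.055),.002,2.5,.03); st(f"lowered contact={not ok}"); wprof("c5")
E
```

```text
lowered contact=True t51.1 tcp [ 0.5368 -0.172   0.0673] F [-2.6  1.6  6.4] gap 0.0353 gf 59.9
[50, 232, 252, 252, 252, 252, 241, 179, 182, 153, 98, 99, 97, 149, 102, 108, 180, 238, 247, 252, 253, 253, 253, 93, 118, 191, 186, 102, 101, 100]
```

Contact at 0.067, the pack is still square in the hand. Release and push home.

```bash
sed -i 's/dz=.083/dz=.083/; s/\.068),\.002/.056),.002/' ops.py; cat >> ops.py <<'E'
def fetch(k,d):
    if not pick_approach(k,d): return False
    effector.close(3); st("closed3")
    for e in ((d*2/3,d/3,0) if d else (0,)): manip.servo_line(cpt(k,GX,e,.064),TQ,.03)
    st("shifted"); wprof(k+"2")
    if not .033<manip.current_finger_gap()<.039: return False
    effector.close(60); manip.servo_line(cpt(k,GX,0,.16),TQ,.1); st("lifted"); wprof(k+"3"); return True
E
python3 - <<'E'
from ops import *
release(3); push(3)
p=lpt(3,-.075,0,.03); manip.servo_line(p,DQ,.1); manip.servo_line(p+[0,0,.17],DQ,.3)
snap("c6s","side",(210,130,330,220)); snap("c6w")
fetch('B',-.021)
E
```

```text
pushed t63.1 tcp [ 0.5454 -0.1725  0.0297] F [-5.3 -0.   2.9] gap 0.0007 gf 2.5
[(-0.133, -1.2), (-0.13, -1.7), (-0.127, -0.9), (-0.124, -0.9), (-0.121, -1.8), (-0.118, -2.1), (-0.115, -1.6), (-0.112, -1.4), (-0.109, -1.5), (-0.106, -1.3), (-0.103, -1.7), (-0.1, -0.5), (-0.099, -0.8), (-0.096, -0.5), (-0.093, -0.7), (-0.09, -1.3), (-0.087, -0.3), (-0.084, -1.3), (-0.081, -1.0), (-0.078, -1.9), (-0.075, -0.8), (-0.072, -0.3), (-0.069, -0.4), (-0.066, -1.7), (-0.063, -0.5), (-0.06, -1.1), (-0.057, -6.6)]
over t67.4 tcp [0.4751 0.2865 0.1736] F [-1.1  0.6  0. ] gap 0.0922 gf 0.0
tool x [-0.92 -0.02 -0.39]
approach B True t69.0 tcp [0.5114 0.2875 0.0851] F [-1.  -0.3 -0.2] gap 0.0921 gf 0.0
closed3 t69.9 tcp [0.5117 0.2886 0.0856] F [-1.   3.4  1.5] gap 0.0399 gf 3.3
shifted t71.1 tcp [0.5114 0.3088 0.0851] F [ 1.7  0.9 -2.1] gap 0.0364 gf 3.0
[71, 81, 81, 89, 119, 124, 133, 101, 127, 102, 124, 126, 117, 126, 117, 121, 143, 164, 178, 194, 203, 204, 183, 74, 100, 118, 118, 119, 119, 120]
lifted t72.4 tcp [0.4738 0.308  0.173 ] F [ 1.2 -0.5 -3.4] gap 0.0355 gf 60.0
[72, 79, 90, 121, 139, 110, 98, 129, 130, 133, 114, 113, 116, 123, 114, 119, 141, 161, 175, 191, 200, 200, 181, 73, 98, 115, 116, 117, 117, 118]
```

```bash
python3 - <<'E'
from ops import *
up2('B',2); wprof("b4")
ok=lower_t(2); wprof("b5")
E
```

```text
above lane t74.6 tcp [ 0.5378 -0.1034  0.1703] F [-0.4 -0.1 -2.1] gap 0.0360 gf 60.0
[91, 252, 254, 254, 244, 196, 200, 251, 225, 216, 112, 101, 105, 129, 102, 107, 137, 160, 170, 181, 188, 188, 169, 66, 94, 112, 112, 111, 110, 108]
lowered contact=True t78.2 tcp [ 0.539  -0.1051  0.0666] F [-1.3 -0.9  5.6] gap 0.0355 gf 60.0
[45, 143, 167, 170, 170, 168, 148, 139, 153, 143, 97, 97, 100, 107, 97, 100, 129, 152, 161, 171, 178, 178, 163, 63, 86, 106, 106, 105, 104, 102]
```

```bash
python3 - <<'E'
from ops import *
release(2); push(2)
p=lpt(2,-.075,0,.03); manip.servo_line(p,DQ,.1); manip.servo_line(p+[0,0,.17],DQ,.3)
snap("b6s","side",(210,130,330,220))
if fetch('A',0):
    up2('A',1); wprof("a4"); lower_t(1); wprof("a5")
E
```

```text
pushed t90.2 tcp [ 0.5478 -0.1054  0.0298] F [-5.4 -0.5  3. ] gap 0.0005 gf 2.5
[(-0.133, 0.2), (-0.13, 0.1), (-0.127, 0.1), (-0.124, 0.2), (-0.121, 0.3), (-0.118, 0.4), (-0.115, -0.2), (-0.112, -0.1), (-0.109, -0.1), (-0.106, -0.3), (-0.103, -1.0), (-0.1, -0.7), (-0.099, -0.2), (-0.096, -0.8), (-0.093, -1.3), (-0.09, -2.0), (-0.087, -0.7), (-0.084, -1.5), (-0.081, -1.0), (-0.078, -1.3), (-0.075, 0.4), (-0.072, -0.5), (-0.069, -0.8), (-0.066, -0.1), (-0.063, -0.9), (-0.06, -0.7), (-0.057, -6.3)]
over t94.5 tcp [0.4739 0.3778 0.1729] F [ 0.5  0.1 -0.6] gap 0.0916 gf 0.0
tool x [-0.92 -0.02 -0.39]
approach A True t96.1 tcp [0.5101 0.3787 0.0841] F [-0.8 -0.1  0.1] gap 0.0917 gf 0.0
closed3 t97.0 tcp [0.5102 0.3791 0.0847] F [-0.1 -0.1  0.5] gap 0.0361 gf 3.0
shifted t97.3 tcp [0.5101 0.3791 0.0847] F [ 0.  -1.1 -0.3] gap 0.0361 gf 3.0
[76, 83, 83, 93, 126, 92, 84, 87, 130, 101, 126, 123, 117, 127, 117, 119, 140, 162, 176, 192, 204, 204, 195, 84, 92, 117, 119, 120, 120, 120]
lifted t98.7 tcp [0.4728 0.3785 0.1725] F [ 0.1 -0.2 -1.8] gap 0.0354 gf 60.0
[77, 82, 98, 112, 83, 118, 106, 128, 140, 134, 114, 115, 115, 126, 115, 117, 138, 159, 173, 189, 201, 202, 193, 85, 89, 115, 117, 117, 118, 118]
above lane t100.8 tcp [ 0.5394 -0.0364  0.1703] F [ 0.  -0.7 -1.5] gap 0.0352 gf 60.0
[41, 208, 233, 238, 235, 198, 199, 240, 227, 211, 102, 95, 96, 109, 95, 98, 123, 149, 158, 168, 176, 176, 169, 72, 78, 104, 104, 103, 103, 102]
lowered contact=True t104.4 tcp [ 0.5405 -0.0379  0.0663] F [-1.9 -0.1  5.4] gap 0.0355 gf 60.0
[18, 120, 169, 184, 181, 179, 165, 114, 108, 107, 97, 98, 99, 114, 98, 101, 127, 153, 163, 173, 181, 182, 175, 75, 80, 107, 108, 107, 106, 105]
```

```bash
python3 - <<'E'
from ops import *
release(1); push(1)
p=lpt(1,-.075,0,.03); manip.servo_line(p,DQ,.1); manip.servo_line(p+[0,0,.17],DQ,.3)
go(lpt(2.5,-.10,0,.26),DQ,.3); manip.sleep(.2)
w=viewer.get_image("wrist")[:,:,::-1]; s=viewer.get_image("side")[:,:,::-1][140:240,215:325]
np.save("fin.npy",w); st("look")
out=np.zeros((600,800,3),np.uint8)
W=cv2.resize(w,(600,450),interpolation=cv2.INTER_CUBIC); out[:330,:600]=W[:330]
S=cv2.resize(s,(297,270),interpolation=cv2.INTER_CUBIC); out[330:,:297]=S
# close-up of the lanes in the wrist picture
u=[proj(viewer.get_calibration("wrist"),lpt(n,x,0,.02)) for n in(1,4) for x in(-.06,.06)]; print(np.round(u))
U=np.array(u); x0,x1=int(U[:,0].min()-45),int(U[:,0].max()+45); y0,y1=int(max(0,U[:,1].min()-20)),int(U[:,1].max()+30)
c=w[y0:y1,max(0,x0):x1]; f=min(500/c.shape[1],270/c.shape[0]); c=cv2.resize(c,None,fx=f,fy=f,interpolation=cv2.INTER_CUBIC); out[330:330+c.shape[0],299:299+c.shape[1]]=c
cv2.imwrite("pics/fin.png",out)
E
```

```text
pushed t116.7 tcp [ 0.5518 -0.0385  0.0296] F [-7.5 -0.6  4. ] gap 0.0005 gf 3.2
[(-0.133, -0.7), (-0.13, -0.2), (-0.127, 0.9), (-0.124, 0.7), (-0.121, 0.5), (-0.118, 1.2), (-0.115, 0.9), (-0.112, -0.2), (-0.109, 0.9), (-0.106, -0.2), (-0.103, -0.4), (-0.1, -0.4), (-0.099, 0.2), (-0.096, 0.4), (-0.093, 0.3), (-0.09, -0.1), (-0.087, 1.7), (-0.084, 0.5), (-0.081, 1.0), (-0.078, 1.2), (-0.075, 0.5), (-0.072, 0.6), (-0.069, 1.0), (-0.066, 0.0), (-0.063, 0.0), (-0.06, 0.0), (-0.057, -4.0), (-0.054, -6.5)]
look t118.6 tcp [ 0.5049 -0.1364  0.2595] F [ 0.7 -0.2 -0.1] gap 0.0003 gf 0.0
[[359. 212.]
 [354. 299.]
 [199. 211.]
 [204. 298.]]
```

View pics/fin.png

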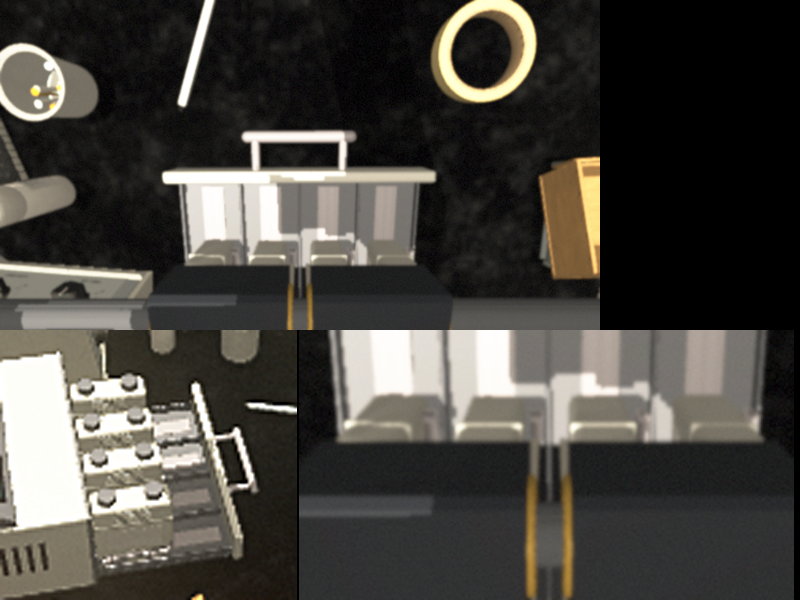

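```bash
python3 - <<'E'
from ops import *
h=lambda x,z: lpt(2.5,x-L,0,z)
go(h(-.035,.15),DQ,.3); f0=F(); print(guard(f0,h(-.035,.022),.03,6,.15)); manip.sleep(.1); f0=F()
manip.servo_line(h(-.018,.022),DQ,.05)
for x in list(np.arange(-.01,.1381,.02))+list(np.arange(.142,.165,.003)):
    manip.servo_line(h(x,.022),DQ,.06); f=(DR.T@(F()-f0))[0]; print(round(float(x),3),round(float(f),1),end="; ")
    if f<-22: break
manip.sleep(.2); st("shut?")
E
```

```text
True
-0.01 0.2; 0.01 0.1; 0.03 -4.3; 0.05 -4.6; 0.07 -4.8; 0.09 -4.8; 0.11 -4.3; 0.13 -4.2; 0.142 -3.9; 0.145 -7.1; 0.148 -7.2; 0.151 -7.7; 0.154 -7.6; 0.157 -7.1; 0.16 -6.9; 0.163 -6.7; shut? t127.4 tcp [ 0.5997 -0.1397  0.0218] F [-6.7  1.8 -1.1] gap 0.0006 gf 3.6
```

```bash
python3 - <<'E'
from ops import *
h=lambda x,z: lpt(2.5,x-L,0,z)
for x in np.arange(.166,.205,.003):
    manip.servo_line(h(x,.022),DQ,.05); f=(DR.T@F())[0]; print(round(float(x),3),round(float(f),1),end="; ")
    if f<-25: break
manip.sleep(.2); st("shut?")
E
```

```text
0.166 -7.3; 0.169 -7.5; 0.172 -7.4; 0.175 -7.5; 0.178 -7.9; 0.181 -7.4; 0.184 -8.2; 0.187 -7.5; 0.19 -12.5; 0.193 -19.5; 0.196 -27.8; shut? t130.3 tcp [ 0.6252 -0.1403  0.0212] F [-26.8   2.6  14.1] gap 0.0006 gf 13.8
```

```bash
python3 - <<'E'
from ops import *
h=lambda x,z: lpt(2.5,x-L,0,z)
manip.servo_line(h(.187,.022),DQ,.03); manip.sleep(.1); st("back")
f0=F(); print(guard(f0,h(.187,.06),.004,5,.04)); st("up")
E
```

```text
back t130.9 tcp [ 0.6249 -0.1407  0.0223] F [-6.   0.9  0.3] gap 0.0005 gf 3.1
False
up t131.2 tcp [ 0.6276 -0.141   0.0275] F [ 0.5 -0.8  0.5] gap 0.0003 gf 0.0
```

```bash
python3 - <<'E'
from ops import *
h=lambda x,z: lpt(2.5,x-L,0,z)
f0=F(); print(guard(f0,h(.186,.10),.008,5,.06)); st("up")
if np.linalg.norm(F()-f0)<5:
    go(h(.10,.26),DQ,.2); manip.sleep(.2)
    c=viewer.get_calibration("wrist"); im=viewer.get_image("wrist"); g=im.astype(float).mean(2)
    # brightness down the column at the drawer's middle (between handle posts) and predicted bar / panel-top rows for a shut drawer
    for nm,pt in (("bar",h(.165,.034)),("panel top front",h(.2,.052)),("bar -20mm",h(.145,.034))): print(nm,proj(c,pt).round(1))
    u=int(proj(c,h(.165,.034))[0]); r=int(proj(c,h(.165,.034))[1])
    print(u,r,[(v,int(g[v,u-25:u+25:5].mean())) for v in range(max(0,r-40),min(419,r+60),2)])
E
```

```text
True
up t133.9 tcp [ 0.6243 -0.1408  0.1006] F [ 0.5 -1.1  0. ] gap 0.0007 gf 0.0
bar [279.9 234.2]
panel top front [279.9 266.5]
bar -20mm [279.9 218.6]
279 234 [(194, 26), (196, 25), (198, 25), (200, 25), (202, 26), (204, 25), (206, 28), (208, 29), (210, 31), (212, 36), (214, 36), (216, 39), (218, 41), (220, 38), (222, 29), (224, 22), (226, 45), (228, 198), (230, 254), (232, 255), (234, 255), (236, 253), (238, 117), (240, 41), (242, 38), (244, 40), (246, 62), (248, 73), (250, 73), (252, 76), (254, 78), (256, 77), (258, 76), (260, 76), (262, 75), (264, 79), (266, 86), (268, 87), (270, 89), (272, 89), (274, 86), (276, 91), (278, 92), (280, 97), (282, 104), (284, 110), (286, 112), (288, 113), (290, 116), (292, 119)]
```

```bash
python3 - <<'E'
from ops import *
st("end"); print(manip.hand_in())
E
```

```text
end t135.2 tcp [ 0.5378 -0.1383  0.2592] F [-0.1  0.4  0.4] gap 0.0006 gf 0.0
the job is handed in; nothing more can be done
None
```

I handed the job in at 135 s of the 208 s allowed: all four packs are pushed home against their lane stops and the drawer is shut to its end stop (about 0.163 m from the wrist image). I couldn't see the keepers clearly in the last look, so I'm inferring they dropped from each pack reaching its stop, and no verdict came back.

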